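Start the balance's calibration: load the mass, hold the recessed button

ROBOT

A 6-joint arm with a two-finger parallel gripper is mounted at the origin on a cart in front of the work surface, level with it; the furniture and walls round the work are solid. World frame = base frame: x ahead of the robot, y to its left, z up, the work surface at z = 0. Lengths are in m, angles in rad, forces in N, time in s.
With the tool pointing down it reaches from about 0.325 to 0.775 m from the base axis. Payload 5.5 kg.
Tool frame: the origin (TCP) lies midway between the tips of the shut fingers; the grasp point (between the pads) lies 19 mm behind it; z points along the fingers, y is the line along which they close (so a half turn about z gives the same grasp; the last joint's range is limited). The gripper opens to 85 mm and grips with 20 to 120 N. Pads are 22 mm wide; open, the fingers measure 114 mm over their backs; the gripper's body (76 mm by 85 mm) begins 54 mm behind the grasp point. The pads swing forward as they close: fully open they stand 13 mm farther back than shut.
Start: joints at [-1.176, 0.091, 1.231, -0, 1.82, -0.057], TCP at [0.262, -0.54, 0.231] pointing down, gripper open.
Joint ranges: [-2.87, 2.87], [-0.86, 2.18], [0.17, 2.46], [-1.51, 4.65], [0.06, 2.69], [-2.65, 2.65]. Speed limits (rad/s): [2.57, 2.57, 3.01, 3.14, 3.14, 3.14].

INTERFACE

Orientations are given as a unit quaternion [x, y, z, w].
In Python, from workcell import r gives the robot as it stands. The module is installed in compiled form; this text tells all that it offers.
- The arm moves only by the tool play_rows, never from a script. Its argument "series" is a list of rows, each an object of numbers: "tx", "ty", "tz": the shift along the tool's x, y, z each as a share of 0.5 m, from -1 to 1; "turn": the turn about the tool's z as a share of 0.12 rad, from -1 to 1. In form: [{"tx": .., "ty": .., "tz": .., "turn": ..}, ...]. A call has 1 to 12 rows; each row shifts and turns the commanded pose from where the row before left it, along the tool's axes as they then stand; what a row does not reach is not made up. A row lasts 1/12 s, in which the tool goes at most 41.7 mm and 7.16 degrees, less where a joint would pass 70% of its speed; a pose out of reach is approached as far as the arm can. A call with a number of a shift or a turn outside -1 to 1 is refused whole. A call with a gripper value outside its range is refused whole. "fingers" is the closure, from -1 (fully open) to 1 (shut), set as the call begins (left out, the last holds). The fingers move at their own pace and stop on an object; "newtons" is the grip in N (left out, the last holds). Time passes only in rows, so rows that do not move let the fingers close. It gives the time, the measured TCP pose, the force, the opening and the grip force at its end, in the units of the state.
- r.get_state(): the state, without advancing time (a new reading comes with each control period).
- r.capture(name): name is "side" or "top" or "wrist"; returns (picture, depth): 384x512x3 uint8, blue, green, red; 384x512 float32, m along the optical axis (not along the pixel's ray), 0 where there is no reading.
- r.camera_info(name): a dict with "intrinsics" (3x3 intrinsics, pixels), "k1" (the pictures are not rectified: a ray, as slopes to the right and down, at radius r is drawn at 1 + k1 r^2 times it, then the intrinsics apply), "R" (3x3) and "t" (3): a world point X has camera coordinates R X + t; the wrist camera has in their place "T_tool_cam" (4x4, takes a point from camera to tool coordinates, whose origin is the TCP and whose axes are the flange's). Camera axes: x right, y down, z forward; pixel columns grow to the right and rows downward; lengths in m; the calibration is good to about 2 mm. A picture is of the moment at which its call begins: read the wrist's pose just before it. camera_info takes no time and is no camera call.
- r.sign_off(): hands the job in; it is judged then, once.
The state is a dict: "time": time; "q": joint angles; "dq": joint speeds; "joint_torque": joint torques, N m; "ee_pos": TCP position; "eef_rot": TCP orientation; "ft_force": force on the tool from outside, world axes, zero at the start; "torque": the same for the moment, N m; "finger_gap": finger opening in m; "gripper_force": force on a finger pad.
Only numpy, scipy, OpenCV 4.12 (cv2) and the standard library are available. Lean on these libraries where they do the work, as an engineer would, in place of code of your own. Each camera call takes 0.05 s, during which the arm holds its last target. There are 200 camera calls.

TASK

Calibrate the laboratory balance: stand the larger of the two steel masses upright on the balance's small raised pan, its whole base on the pan, and let go of it. Then take the blunt probe out of its wooden stand, reach its thin tip down through the small round hole in the balance's top and press the recessed button fully down. Finish while still gripping the probe and holding the button down; the mass stays on the pan, and the small mass, the dropper bottle and the slide packet are left where they are.

Things in the scene. Friction and masses are not known exactly. Their poses are not given: they have to be found in the camera images.
- balance: Laboratory balance, white top on a grey base, fixed to the worktop, 220 (x) x 170 (y) mm; its flat top deck is 56 mm above the worktop. Origin: centre of its underside; x points to its back, y to its left. On the deck: at the front a dark display and three flat keys (only for looks), at the front right the calibration hole, behind the middle the pan.
- pan_top (a point): Centre of the pan's top face. The pan is a flat steel disc, 52 mm in diameter, 5 mm thick, on a 22 mm stem; its top is 84 mm above the worktop (28 mm above the deck). In the balance's frame it lies at x +45, y 0 mm. The pan does not sink or turn.
- cal_hole (a point): Centre of the mouth of the calibration hole, level with the deck (56 mm above the worktop): a vertical round hole 12 mm in diameter with a grey bezel, at x -75, y -52 mm in the balance's frame. At its bottom is the black button.
- cal_button (a joint): Travel of the recessed spring button, m: 0 released, 0.005 fully down. It moves straight down. Its flat round top (10 mm across) lies 18 mm below the mouth of the hole when released. The spring starts at 1.5 N and takes 4 N to be fully down, where it meets a hard stop; it springs back when let go.
- mass_large: Larger steel calibration mass, about 0.3 kg, loose, standing on the worktop: cylinder 36 mm in diameter and 38 mm tall, with a grip knob 18 mm across on top (55 mm tall in all). Origin: centre of its underside, z up.
- mass_small: Smaller steel mass, about 0.1 kg, not to be used: cylinder 24 mm in diameter and 26 mm tall, with knob 43 mm in all. Origin: centre of its underside. The two masses may stand in each other's place.
- probe_stand: Wooden block 60 x 60 x 65 mm, fixed, with a vertical 7 mm bore, 60 mm deep, in the middle of its top. Origin: centre of its underside.
- probe: Blunt probe, loose, 35 g, standing upright in the stand with its tip down. Origin: the end of its tip, z up along the probe to the grip. From the tip: steel shank 5 mm in diameter up to 55 mm; collar 18 mm in diameter from 55 to 59 mm, which rests on the stand's top; round black grip 16 mm in diameter from 59 to 111 mm. In the stand the tip is 10 mm above the worktop.
- dropper: Bystander: amber dropper bottle, 40 mm in diameter, 90 mm tall, loose. Origin: centre of its underside.
- packet: Bystander: white packet of microscope slides, 30 x 78 x 28 mm, loose. Origin: centre of its underside.

How it is judged:
On the way, in this order (a step that is already met when the one before it is completed fails the run):
1. the larger mass stands upright on the pan, its base wholly on it, and is let go (horizontal distance between mass_large and pan_top below 0.01 m and z of mass_large in the frame of pan_top between -0.004 and 0.005 m and angle between mass_large's own z axis and vertical below 0.1 rad and contact force between mass_large and pan above 1 N and contact force between each of the arm, the fingers and mass_large below 0.1 N and linear speed of mass_large below 0.02 m/s), for 0.3 s.
2. the gripped probe holds the recessed button down through the hole (value of joint cal_button above 0.0035 m and contact force between probe and cal_button above 1 N and contact force between the fingers and probe above 2 N and contact force between probe and probe_stand below 0.1 N and horizontal distance between probe and cal_hole below 0.006 m and z of probe in the frame of cal_hole below -0.018 m), for 0.5 s.
At the end, for the whole second after the job is handed in: The larger mass stands upright on the pan (centre within 10 mm of the pan's, tilt under 0.1 rad), untouched by the robot and at rest. The probe, clear of its stand and gripped by the fingers, has its tip inside the hole and keeps the button pressed at least 3.5 of its 5 mm, with more than 1 N (all of step 1 and all of step 2); the arm keeps its last pose, push and grip.
It fails at once if the smaller mass is moved by more than 20 mm (distance of mass_small from where it was at the start of the episode above 0.02 m).
It fails at once if the dropper bottle is moved by more than 20 mm (distance of dropper from where it was at the start of the episode above 0.02 m).
It fails at once if the slide packet is moved by more than 20 mm (distance of packet from where it was at the start of the episode above 0.02 m).
It also fails if it takes over 54 s, if anything falls off the work surface, if the arm or the gripper's body presses on something with over 40 N, if the wrist force passes 120 N, or if a joint passes its speed limit or range.

## Working session

There is one attempt and no reset: what is moved stays moved. The work goes in short steps, Python scripts to look and compute and a tool call to move; the robot and the scene stay as the last step left them, time stands still between calls to the robot, and variables do not carry over. Pictures are saved under pics/ and viewed, at most 10 in all, crops included, and the job is handed in when it is done.

Besides the shell and the picture viewer there is one more tool, called after "Call:" by a JSON object that holds its "fn" and its "kwargs". play_rows: Moves the arm, as the interface text tells. Its arguments: {"type":"object","properties":{"series":{"type":"array","items":{"type":"object","properties":{"tx":{"type":"number","minimum":-1,"maximum":1},"ty":{"type":"number","minimum":-1,"maximum":1},"tz":{"type":"number","minimum":-1,"maximum":1},"turn":{"type":"number","minimum":-1,"maximum":1}}}},"fingers":{"type":"number"},"newtons":{"type":"number"}},"required":["series"]}

```bash
ls; mkdir -p pics; cat > h.py <<'E'
import numpy as np, cv2
from workcell import r
from scipy.spatial.transform import Rotation as Ro
def cam(n, st=None):
    c=r.camera_info(n); K=np.array(c["intrinsics"]); k=c["k1"]
    if "R" in c: R=np.array(c["R"]); t=np.array(c["t"]); Rw=R.T; o=-R.T@t
    else:
        st=st or r.get_state(); T=np.array(c["T_tool_cam"]); A=Ro.from_quat(st["eef_rot"]).as_matrix()
        Rw=A@T[:3,:3]; o=A@T[:3,3]+np.array(st["ee_pos"])
    return K,k,Rw,o
def rays(C,px):
    K,k,Rw,o=C
    p=np.atleast_2d(px).astype(float); d=np.c_[(p[:,0]-K[0,2])/K[0,0],(p[:,1]-K[1,2])/K[1,1]]
    u=d.copy()
    for _ in range(20): u=d/(1+k*(u**2).sum(1,keepdims=True))
    return np.c_[u,np.ones(len(u))]@Rw.T
def onz(C,px,z):
    d=rays(C,px); return C[3]+d*((z-C[3][2])/d[:,2])[:,None]
def tri(Cs,pxs):
    A=0;b=0;L=[]
    for C,p in zip(Cs,pxs):
        d=rays(C,p)[0]; d/=np.linalg.norm(d); P=np.eye(3)-np.outer(d,d); A=A+P; b=b+P@C[3]; L.append(P)
    X=np.linalg.solve(A,b); return X,[np.linalg.norm(P@(X-C[3])) for P,C in zip(L,Cs)]
def pts(C,depth):
    v,u=np.mgrid[:384,:512]; px=np.c_[u.ravel(),v.ravel()]
    return (C[3]+rays(C,px)*depth.reshape(-1,1)).reshape(384,512,3)
E
python3 - <<'E'
from h import *
for n in("side","top","wrist"):
    C=cam(n); p,d=r.capture(n); np.savez(f"pics/{n}0.npz",p=p,d=d,K=C[0],k=C[1],R=C[2],o=C[3]); cv2.imwrite(f"pics/{n}0.png",p); print(n,C[3].round(3),C[2][:,2].round(2),C[1],C[0][0,0])
a=[cv2.imread(f"pics/{n}0.png") for n in("side","top")]
cv2.imwrite("pics/m0.png",cv2.resize(np.vstack(a),None,fx=.78,fy=.78))
s=r.get_state();print(s)
E
```

```text
pics
side [0.477 0.871 0.591] [ 0.09 -0.85 -0.52] 0.025738576583318528 365.845310494271
top [0.401 0.048 0.998] [ 0.19  0.01 -0.98] 0.026392286376159046 391.2739756180705
wrist [ 0.331 -0.506  0.374] [-0.27 -0.13 -0.96] -0.02183674809675339 277.7853433145523
{'time': 0.15, 'q': array([-1.17569866e+00,  9.17329713e-02,  1.23164969e+00, -5.57162379e-06,
        1.81981123e+00, -5.67367545e-02]), 'dq': array([ 0.00237481, -0.00178498, -0.00543768,  0.00019701,  0.00063801,
        0.00011245]), 'joint_torque': array([ 1.70130621e-03, -4.59370530e+01, -4.18527567e+01, -4.29518002e-05,
        9.52907314e-03, -3.84445832e-05]), 'ee_pos': array([ 0.26185985, -0.53959117,  0.23035962]), 'eef_rot': array([ 9.74588902e-01,  2.23999621e-01, -1.37465716e-04, -7.88733725e-04]), 'ft_force': array([0.16805129, 0.04751661, 0.13105751]), 'torque': array([ 0.03413654, -0.00203098,  0.04932441]), 'gripper_force': 0.0, 'finger_gap': 0.0856277056931005}
```

View pics/top0.png

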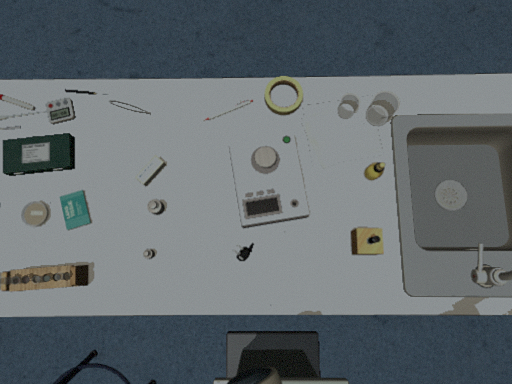

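View pics/side0.png

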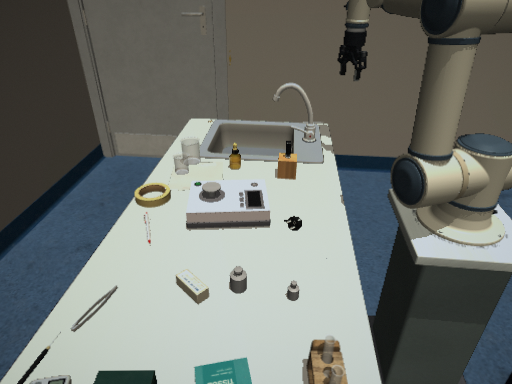

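Top view: balance about (270,182), pan (265,158), hole (294,203), stand (368,240), large mass (156,207), small mass (149,254), packet (152,170), dropper (374,171). In the side view the large mass is at (238,280), the pan at (211,190) and the stand at (288,165).

```bash
python3 - <<'E'
from h import *
def ld(n):
    z=np.load(f"pics/{n}0.npz"); return z["p"],z["d"],(z["K"],float(z["k"]),z["R"],z["o"])
for n in("top","side"):
    p,d,C=ld(n); P=pts(C,d); 
    boxes=dict(top=dict(mass=(140,192,172,222),small=(140,244,160,264),balance=(222,132,314,230),stand=(345,222,390,260),drop=(360,155,390,185),pack=(135,150,170,190)),
      side=dict(mass=(225,262,252,296),small=(283,276,303,304),balance=(180,172,276,232),stand=(272,138,302,182),drop=(226,140,246,172),pack=(172,265,214,305)))[n]
    for k,(a,b,c,e) in boxes.items():
        Q=P[b:e,a:c].reshape(-1,3); Q=Q[d[b:e,a:c].ravel()>0]; m=Q[:,2]>.006; Q=Q[m]
        print(n,k,len(Q),'min',Q.min(0).round(3),'max',Q.max(0).round(3))
        if k in("mass","small"): 
            for lo,hi in((.02,.042),(.045,.07)):
                q=Q[(Q[:,2]>lo)&(Q[:,2]<hi)]; 
                if len(q): print('   ',lo,hi,len(q),((q.min(0)+q.max(0))/2).round(4),q[:,2].max().round(4),np.median(q[:,2]).round(4))
        if k=="balance":
            q=Q[(Q[:,2]>.078)&(Q[:,2]<.092)]; print('   pan',len(q),((q.min(0)+q.max(0))/2).round(4),np.median(q,0).round(4),np.ptp(q,0).round(3))
            q=Q[(Q[:,2]>.05)&(Q[:,2]<.062)]; print('   deck',len(q),np.median(q,0).round(4)); print(cv2.minAreaRect(q[:,:2].astype(np.float32)*1000))
        if k=="stand":
            q=Q[(Q[:,2]>.058)&(Q[:,2]<.07)]; print('   standtop',len(q),np.median(q,0).round(4)); print(cv2.minAreaRect(q[:,:2].astype(np.float32)*1000))
            q=Q[(Q[:,2]>.085)]; print('   grip',len(q),np.median(q,0).round(4),((q.min(0)+q.max(0))/2).round(4),np.ptp(q,0).round(3))
p,d,C=ld("top"); a=cv2.resize(p[130:270,130:400],None,fx=2.9,fy=2.9,interpolation=cv2.INTER_CUBIC)
cv2.imwrite("pics/c1.png",a)
E
```

```text
top mass 205 min [0.545 0.291 0.006] max [0.603 0.326 0.058]
    0.02 0.042 124 [0.5622 0.3084 0.031 ] 0.0418 0.0382
    0.045 0.07 49 [0.5625 0.3078 0.0531] 0.0583 0.054
top small 94 min [0.434 0.311 0.007] max [0.458 0.333 0.046]
    0.02 0.042 70 [0.4461 0.3219 0.0312] 0.0418 0.0268
    0.045 0.07 2 [0.4428 0.3189 0.0455] 0.046 0.0455
top balance 5951 min [ 0.505 -0.097  0.006] max [0.763 0.14  0.09 ]
   pan 349 [0.6746 0.0324 0.0847] [0.6735 0.0315 0.0842] [0.052 0.051 0.011]
   deck 5316 [0.6203 0.0227 0.0567]
((630.3880615234375, 24.636558532714844), (217.27011108398438, 166.5209503173828), 9.148606300354004)
top stand 865 min [ 0.439 -0.244  0.006] max [ 0.514 -0.181  0.124]
   standtop 600 [ 0.4694 -0.2084  0.0652]
((470.2406005859375, -212.78451538085938), (63.73759841918945, 60.569583892822266), 88.99320220947266)
   grip 81 [ 0.4699 -0.2097  0.1196] [ 0.4703 -0.2132  0.1048] [0.017 0.016 0.039]
top drop 291 min [ 0.631 -0.266  0.006] max [ 0.698 -0.218  0.094]
top pack 429 min [0.621 0.292 0.006] max [0.696 0.364 0.034]
side mass 361 min [0.547 0.294 0.006] max [0.581 0.32
[... 245 characters left out ...]
alance 3807 min [ 0.512 -0.186  0.006] max [0.824 0.127 0.086]
   pan 167 [0.6751 0.0318 0.0826] [0.6749 0.0349 0.084 ] [0.05  0.052 0.007]
   deck 2460 [0.6235 0.0454 0.0564]
((631.3775634765625, 24.604965209960938), (215.6507110595703, 171.9832000732422), 9.231322288513184)
side stand 643 min [ 0.422 -0.513  0.006] max [ 0.529 -0.178  0.123]
   standtop 169 [ 0.4741 -0.203   0.0644]
((474.04351806640625, -213.277099609375), (65.69577026367188, 58.61495590209961), 89.8547134399414)
   grip 58 [ 0.4733 -0.2082  0.1053] [ 0.4733 -0.2107  0.104 ] [0.015 0.018 0.038]
side drop 251 min [ 0.624 -0.333  0.006] max [ 0.697 -0.22   0.09 ]
side pack 616 min [0.622 0.295 0.006] max [0.699 0.364 0.032]
```

View pics/c1.png

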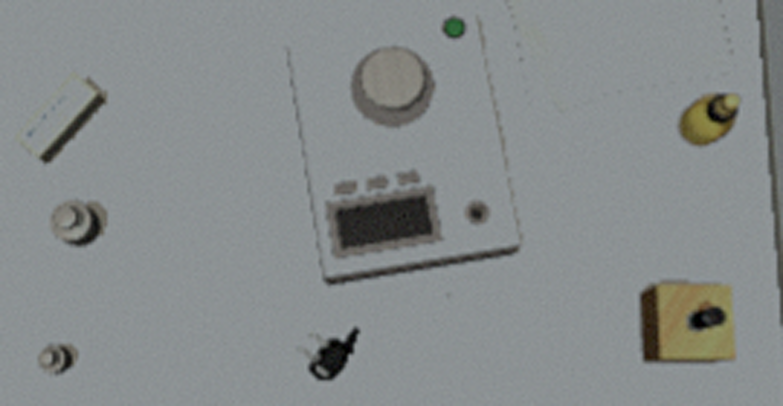

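The crop shows the hole at crop (477,212), or (294.5,203) in the full top view. The balance is turned about +9° and the large mass is the nearer one. There is a faucet near the start pose, so I'll check its clearance and the hole from two views.

```bash
python3 - <<'E'
from h import *
D={}
for n in("top","side"):
    z=np.load(f"pics/{n}0.npz"); p,d,C=z["p"],z["d"],(z["K"],float(z["k"]),z["R"],z["o"]); D[n]=(p,d,C)
    P=pts(C,d); m=(d>0)&(P[...,2]>.1)&(P[...,1]<-.25)&(P[...,0]>.2)&(P[...,0]<.8)&(P[...,1]>-.75)
    Q=P[m]; print(n,len(Q)); 
    if len(Q):
        for lo in np.arange(.1,.5,.05):
            q=Q[(Q[:,2]>lo)&(Q[:,2]<lo+.05)]
            if len(q): print(lo.round(2),q.min(0).round(2),q.max(0).round(2),len(q))
    # dark hole
    R=dict(top=(284,194,304,213),side=(246,178,262,190))[n]
    a,b,c,e=R; g=cv2.cvtColor(p[b:e,a:c],cv2.COLOR_BGR2GRAY).astype(float)
    if n=="top":
        w=np.clip(np.median(g)-15-g,0,None); v,u=np.mgrid[b:e,a:c]; print('hole px',(w*u).sum()/w.sum(),(w*v).sum()/w.sum(), onz(C,[(w*u).sum()/w.sum(),(w*v).sum()/w.sum()],.056).round(4))
y=np.radians(9.2);c,s=np.cos(y),np.sin(y)
for b in((.6304,.0246),(.6314,.0246)): print('model hole',b[0]-.075*c+.052*s,b[1]-.075*s-.052*c,'pan',b[0]+.045*c,b[1]+.045*s)
E
```

```text
top 58
0.1 [ 0.38 -0.5   0.1 ] [ 0.4  -0.49  0.13] 58
hole px 294.09685863874347 202.92452006980804 [[ 0.5633 -0.0388  0.056 ]]
side 2345
0.1 [ 0.39 -0.5   0.1 ] [ 0.41 -0.48  0.15] 63
0.15 [ 0.4  -0.5   0.15] [ 0.54 -0.49  0.2 ] 137
0.2 [ 0.24 -0.59  0.2 ] [ 0.53 -0.49  0.25] 141
0.25 [ 0.22 -0.6   0.25] [ 0.31 -0.47  0.3 ] 211
0.3 [ 0.22 -0.61  0.3 ] [ 0.31 -0.47  0.35] 423
0.35 [ 0.23 -0.56  0.35] [ 0.3 -0.5  0.4] 308
0.4 [ 0.23 -0.56  0.4 ] [ 0.3  -0.5   0.45] 364
0.45 [ 0.2  -0.56  0.45] [ 0.31 -0.26  0.5 ] 530
model hole 0.5646786018795013 -0.03872217486068298 pan 0.6748211319282844 0.03179465344613257
model hole 0.5656786018795013 -0.03872217486068298 pan 0.6758211319282844 0.03179465344613257
```

Call:
{"fn": "play_rows", "kwargs": {"series": [{"tx":0.03,"ty":-0.062},{"tx":0.03,"ty":-0.062},{"tx":0.03,"ty":-0.062},{"tx":0.03,"ty":-0.062},{"tx":0.03,"ty":-0.062},{"tx":0.03,"ty":-0.062},{"tx":0.03,"ty":-0.062},{"turn":0.9413},{"turn":0.9413},{"turn":0.9413},{"turn":0.9413},{}], "fingers": -1}}

```text
$.series[0]: bad value
```

Call:
{"fn": "play_rows", "kwargs": {"series": [{"tx":0.03,"ty":-0.062,"tz":0,"turn":0},{"tx":0.03,"ty":-0.062,"tz":0,"turn":0},{"tx":0.03,"ty":-0.062,"tz":0,"turn":0},{"tx":0.03,"ty":-0.062,"tz":0,"turn":0},{"tx":0.03,"ty":-0.062,"tz":0,"turn":0},{"tx":0.03,"ty":-0.062,"tz":0,"turn":0},{"tx":0.03,"ty":-0.062,"tz":0,"turn":0},{"tx":0,"ty":0,"tz":0,"turn":0.9413},{"tx":0,"ty":0,"tz":0,"turn":0.9413},{"tx":0,"ty":0,"tz":0,"turn":0.9413},{"tx":0,"ty":0,"tz":0,"turn":0.9413},{"tx":0,"ty":0,"tz":0,"turn":0}], "fingers": -1}}

```text
time: 1.15
ee_pos: [0.2616, -0.2985, 0.2311]
eef_rot: [1.0, -0.002, -0.0, -0.0]
ft_force: [0.6, 0.9, -0.1]
finger_gap: 0.0855
gripper_force: 0.0
```

Call:
{"fn": "play_rows", "kwargs": {"series": [{"tx":0.0335,"ty":-0.0675,"tz":0,"turn":0},{"tx":0.0335,"ty":-0.0675,"tz":0,"turn":0},{"tx":0.0335,"ty":-0.0675,"tz":0,"turn":0},{"tx":0.0335,"ty":-0.0675,"tz":0,"turn":0},{"tx":0.0335,"ty":-0.0675,"tz":0,"turn":0},{"tx":0.0335,"ty":-0.0675,"tz":0,"turn":0},{"tx":0.0335,"ty":-0.0675,"tz":0,"turn":0},{"tx":0.0335,"ty":-0.0675,"tz":0,"turn":0},{"tx":0.0335,"ty":-0.0675,"tz":0,"turn":0},{"tx":0.0335,"ty":-0.0675,"tz":0,"turn":0},{"tx":0.0335,"ty":-0.0675,"tz":0,"turn":0},{"tx":0.0335,"ty":-0.0675,"tz":0,"turn":0}]}}

```text
time: 2.15
ee_pos: [0.4631, 0.1083, 0.2311]
eef_rot: [1.0, 0.002, 0.0, 0.0]
ft_force: [0.3, -0.5, -0.0]
finger_gap: 0.0851
gripper_force: 0.0
```

Call:
{"fn": "play_rows", "kwargs": {"series": [{"tx":0.0335,"ty":-0.0675,"tz":0,"turn":0},{"tx":0.0335,"ty":-0.0675,"tz":0,"turn":0},{"tx":0.0335,"ty":-0.0675,"tz":0,"turn":0},{"tx":0.0335,"ty":-0.0675,"tz":0,"turn":0},{"tx":0.0335,"ty":-0.0675,"tz":0,"turn":0},{"tx":0.0335,"ty":-0.0675,"tz":0,"turn":0},{"tx":0,"ty":0,"tz":0.05,"turn":0},{"tx":0,"ty":0,"tz":0.05,"turn":0},{"tx":0,"ty":0,"tz":0,"turn":0},{"tx":0,"ty":0,"tz":0,"turn":0}]}}

```text
time: 2.98
ee_pos: [0.5623, 0.3083, 0.1789]
eef_rot: [1.0, 0.001, -0.002, 0.001]
ft_force: [-0.1, 0.1, -0.4]
finger_gap: 0.085
gripper_force: 0.0
```

```bash
python3 - <<'E'
from h import *
s=r.get_state(); C=cam("wrist",s); p,d=r.capture("wrist"); cv2.imwrite("pics/w1.png",p)
P=pts(C,d); print(s["ee_pos"].round(4),C[3].round(3))
m=(d>0)&(np.hypot(P[...,0]-.563,P[...,1]-.309)<.03)&(P[...,2]>.01)&(P[...,2]<.07)
Q=P[m]
for lo,hi in((.034,.042),(.05,.06)):
    q=Q[(Q[:,2]>lo)&(Q[:,2]<hi)]; print(len(q),((q.min(0)+q.max(0))/2).round(4),np.ptp(q,0).round(3),np.median(q,0).round(4))
E
```

```text
[0.5623 0.3083 0.1789] [0.639 0.31  0.322]
594 [0.5647 0.3099 0.0379] [0.035 0.035 0.008] [0.5698 0.3104 0.0394]
275 [0.5651 0.3104 0.0535] [0.018 0.018 0.007] [0.5655 0.3104 0.0549]
```

View pics/w1.png

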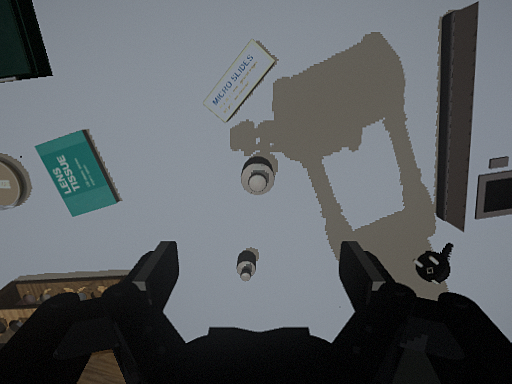

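The wrist view shows the large mass at (258,180), the packet at (240,80) and the small mass at (246,265), with the fingers clear on both sides. The mass measures (0.565, 0.310), so I'll descend.

Call:
{"fn": "play_rows", "kwargs": {"series": [{"tx":0.005,"ty":-0.0034,"tz":0.06,"turn":0},{"tx":0,"ty":0,"tz":0.06,"turn":0},{"tx":0,"ty":0,"tz":0.06,"turn":0},{"tx":0,"ty":0,"tz":0.06,"turn":0},{"tx":0,"ty":0,"tz":0.05,"turn":0},{"tx":0,"ty":0,"tz":0.03,"turn":0},{"tx":0,"ty":0,"tz":0.02,"turn":0},{"tx":0,"ty":0,"tz":0,"turn":0},{"tx":0,"ty":0,"tz":0,"turn":0}]}}

```text
time: 3.78
ee_pos: [0.5666, 0.3106, 0.0134]
eef_rot: [1.0, -0.0, 0.001, -0.001]
ft_force: [0.5, -0.0, 1.1]
finger_gap: 0.0854
gripper_force: 0.0
```

Call:
{"fn": "play_rows", "kwargs": {"series": [{"tx":0,"ty":0,"tz":0,"turn":0},{"tx":0,"ty":0,"tz":0,"turn":0},{"tx":0,"ty":0,"tz":0,"turn":0},{"tx":0,"ty":0,"tz":0,"turn":0},{"tx":0,"ty":0,"tz":0,"turn":0},{"tx":0,"ty":0,"tz":0,"turn":0},{"tx":0,"ty":0,"tz":0,"turn":0},{"tx":0,"ty":0,"tz":0,"turn":0},{"tx":0,"ty":0,"tz":0,"turn":0},{"tx":0,"ty":0,"tz":0,"turn":0}], "fingers": 1, "newtons": 40}}

```text
time: 4.62
ee_pos: [0.5663, 0.3105, 0.0126]
eef_rot: [1.0, -0.0, 0.001, -0.0]
ft_force: [-0.4, -0.6, 5.7]
finger_gap: 0.0342
gripper_force: 40.5
```

Call:
{"fn": "play_rows", "kwargs": {"series": [{"tx":0,"ty":0,"tz":-0.03,"turn":0},{"tx":0,"ty":0,"tz":-0.05,"turn":0},{"tx":0,"ty":0,"tz":-0.06,"turn":0},{"tx":0,"ty":0,"tz":-0.06,"turn":0},{"tx":0,"ty":0,"tz":-0.06,"turn":0},{"tx":0,"ty":0,"tz":-0.04,"turn":0},{"tx":0,"ty":0,"tz":0,"turn":0},{"tx":0,"ty":0,"tz":0,"turn":0}]}}

```text
time: 5.28
ee_pos: [0.566, 0.3107, 0.1613]
eef_rot: [1.0, 0.0, 0.001, -0.0]
ft_force: [-0.8, 1.2, -4.6]
finger_gap: 0.0349
gripper_force: 40.4
```

Call:
{"fn": "play_rows", "kwargs": {"series": [{"tx":0.01,"ty":0.025,"tz":0,"turn":0},{"tx":0.02,"ty":0.05,"tz":0,"turn":0},{"tx":0.028,"ty":0.07,"tz":0,"turn":0},{"tx":0.028,"ty":0.07,"tz":0,"turn":0},{"tx":0.028,"ty":0.07,"tz":0,"turn":0},{"tx":0.028,"ty":0.07,"tz":0,"turn":0},{"tx":0.028,"ty":0.07,"tz":0,"turn":0},{"tx":0.028,"ty":0.07,"tz":0,"turn":0},{"tx":0.014,"ty":0.04,"tz":0,"turn":0},{"tx":0.008,"ty":0.02,"tz":0,"turn":0},{"tx":0,"ty":0,"tz":0,"turn":0},{"tx":0,"ty":0,"tz":0,"turn":0}]}}

```text
time: 6.28
ee_pos: [0.6749, 0.0329, 0.1588]
eef_rot: [1.0, -0.0, -0.002, -0.0]
ft_force: [-0.4, 0.2, -3.4]
finger_gap: 0.0348
gripper_force: 40.6
```

```bash
python3 - <<'E'
from h import *
I=[]
for n in("wrist","side","top"):
    s=r.get_state(); C=cam(n,s); p,d=r.capture(n); P=pts(C,d); print(n,s["ee_pos"].round(4),s["gripper_force"],s["ft_force"].round(1))
    np.savez(f"pics/{n}2.npz",p=p,d=d,P=P); I.append(p)
    m=(d>0)&(np.hypot(P[...,0]-s["ee_pos"][0],P[...,1]-s["ee_pos"][1])<.03)&(P[...,2]>.1)&(P[...,2]<.22)
    q=P[m]; h,e=np.histogram(q[:,2],np.arange(.1,.22,.004)); print(dict(zip(e.round(3),h)))
    m=(d>0)&(np.hypot(P[...,0]-.675,P[...,1]-.032)<.035)&(abs(P[...,2]-.084)<.006); q=P[m]
    if len(q): print('pan',len(q),((q.min(0)+q.max(0))/2).round(4),np.ptp(q,0).round(3))
w=I[0]; sd=cv2.resize(I[1][130:240,160:300],(489,384)); cv2.imwrite("pics/w2.png",cv2.resize(np.hstack([w,sd]),None,fx=.79,fy=.79))
E
```

```text
wrist [0.6749 0.0329 0.1588] 40.62364161014557 [-0.4  0.2 -3.4]
{np.float64(0.1): np.int64(0), np.float64(0.104): np.int64(0), np.float64(0.108): np.int64(0), np.float64(0.112): np.int64(0), np.float64(0.116): np.int64(0), np.float64(0.12): np.int64(0), np.float64(0.124): np.int64(0), np.float64(0.128): np.int64(0), np.float64(0.132): np.int64(0), np.float64(0.136): np.int64(0), np.float64(0.14): np.int64(0), np.float64(0.144): np.int64(11), np.float64(0.148): np.int64(125), np.float64(0.152): np.int64(140), np.float64(0.156): np.int64(151), np.float64(0.16): np.int64(182), np.float64(0.164): np.int64(268), np.float64(0.168): np.int64(362), np.float64(0.172): np.int64(385), np.float64(0.176): np.int64(420), np.float64(0.18): np.int64(491), np.float64(0.184): np.int64(2476), np.float64(0.188): np.int64(444), np.float64(0.192): np.int64(281), np.float64(0.196): np.int64(916), np.float64(0.2): np.int64(1335), np.float64(0.204): np.int64(290), np.float64(0.208): np.int64(296), np.float64(0.212): np.int64(351)}
pan 2393 [0.6795 0.0326 0.0838] [0.044 0.051 0.007]
side [0.6749 0.0339 0.1595
[... 1365 characters left out ...]
(0), np.float64(0.136): np.int64(0), np.float64(0.14): np.int64(0), np.float64(0.144): np.int64(0), np.float64(0.148): np.int64(6), np.float64(0.152): np.int64(6), np.float64(0.156): np.int64(8), np.float64(0.16): np.int64(10), np.float64(0.164): np.int64(10), np.float64(0.168): np.int64(10), np.float64(0.172): np.int64(19), np.float64(0.176): np.int64(16), np.float64(0.18): np.int64(13), np.float64(0.184): np.int64(75), np.float64(0.188): np.int64(21), np.float64(0.192): np.int64(7), np.float64(0.196): np.int64(11), np.float64(0.2): np.int64(18), np.float64(0.204): np.int64(6), np.float64(0.208): np.int64(9), np.float64(0.212): np.int64(4)}
pan 226 [0.6689 0.0324 0.084 ] [0.041 0.051 0.01 ]
```

View pics/w2.png

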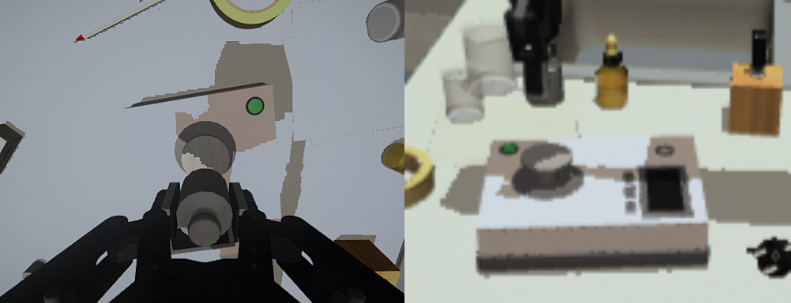

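The mass is held upright over the pan (wrist view (208,205), pan disc behind it). I'll measure the mass–pan offset within the same camera.

```bash
python3 - <<'E'
import numpy as np,cv2
for n in("wrist","top","side"):
    z=np.load(f"pics/{n}2.npz"); P,d,p=z["P"],z["d"],z["p"]; 
    sat=np.ptp(p.astype(int),axis=2); br=p.max(2)
    for lo,hi in((.183,.189),(.199,.206)):
        m=((d>0)&(np.hypot(P[...,0]-.675,P[...,1]-.033)<.025)&(P[...,2]>lo)&(P[...,2]<hi)&(br>60)).astype(np.uint8)
        k,l,s,c=cv2.connectedComponentsWithStats(m)
        if k<2: continue
        i=1+s[1:,4].argmax(); q=P[l==i]; print(n,lo,s[i],q.min(0).round(4),q.max(0).round(4),((q.min(0)+q.max(0))/2).round(4),np.median(q,0).round(4))
E
```

```text
wrist 0.183 [ 223  242   71   56 2061] [0.659  0.0168 0.1832] [0.6905 0.0512 0.1885] [0.6748 0.034  0.1858] [0.6799 0.0341 0.1858]
wrist 0.199 [ 238  278   41   35 1053] [0.6635 0.0253 0.1993] [0.6821 0.0428 0.2034] [0.6728 0.0341 0.2013] [0.6739 0.0341 0.2013]
top 0.183 [257 143  15  10  80] [0.6537 0.0199 0.1834] [0.6735 0.0503 0.189 ] [0.6636 0.0351 0.1862] [0.6635 0.0352 0.187 ]
top 0.199 [260 143   8   3  13] [0.6634 0.0289 0.1997] [0.6685 0.0438 0.2046] [0.6659 0.0363 0.2021] [0.6653 0.0353 0.2012]
side 0.183 [211 151   6   7  23] [0.6568 0.0218 0.1834] [0.6666 0.0555 0.1876] [0.6617 0.0387 0.1855] [0.6629 0.0376 0.1856]
side 0.199 [212 147   1   2   2] [0.6656 0.0316 0.2007] [0.6666 0.0367 0.2011] [0.6661 0.0342 0.2009] [0.6661 0.0342 0.2009]
```

Call:
{"fn": "play_rows", "kwargs": {"series": [{"tx":0.005,"ty":0.003,"tz":0.02,"turn":0},{"tx":0,"ty":0,"tz":0.03,"turn":0},{"tx":0,"ty":0,"tz":0.03,"turn":0},{"tx":0,"ty":0,"tz":0.02,"turn":0},{"tx":0,"ty":0,"tz":0.012,"turn":0},{"tx":0,"ty":0,"tz":0.006,"turn":0},{"tx":0,"ty":0,"tz":0,"turn":0},{"tx":0,"ty":0,"tz":0,"turn":0},{"tx":0,"ty":0,"tz":0,"turn":0}]}}

```text
time: 7.18
ee_pos: [0.6787, 0.0315, 0.1036]
eef_rot: [1.0, 0.0, 0.001, -0.0]
ft_force: [1.1, 0.5, -3.0]
finger_gap: 0.0347
gripper_force: 40.6
```

Call:
{"fn": "play_rows", "kwargs": {"series": [{"tx":0,"ty":0,"tz":0.002,"turn":0},{"tx":0,"ty":0,"tz":0.002,"turn":0},{"tx":0,"ty":0,"tz":0,"turn":0},{"tx":0,"ty":0,"tz":0,"turn":0}]}}

```text
time: 7.52
ee_pos: [0.6782, 0.0314, 0.1003]
eef_rot: [1.0, -0.0, 0.0, -0.0]
ft_force: [-0.2, -0.7, -4.3]
finger_gap: 0.0348
gripper_force: 40.6
```

```bash
python3 - <<'E'
from h import *
for n in("wrist","side"):
    s=r.get_state(); C=cam(n,s); p,d=r.capture(n); P=pts(C,d); print(n,s["ee_pos"].round(4),s["ft_force"].round(1))
    for nm,lo,hi in(("pan",.079,.089),("body",.112,.130),("knob",.134,.146)):
        m=((d>0)&(np.hypot(P[...,0]-.675,P[...,1]-.033)<.033)&(P[...,2]>lo)&(P[...,2]<hi)&(p.max(2)>60)).astype(np.uint8)
        k,l,st,c=cv2.connectedComponentsWithStats(m)
        if k>1: q=P[l==1+st[1:,4].argmax()]; print(nm,len(q),q.min(0).round(4),q.max(0).round(4),np.median(q,0).round(4))
E
```

```text
wrist [0.6782 0.0314 0.1003] [-0.2 -0.7 -4.3]
pan 1264 [0.6717 0.0081 0.0828] [0.701  0.0578 0.0888] [0.6918 0.0332 0.0848]
body 2100 [0.6611 0.0148 0.1238] [0.6938 0.0497 0.1299] [0.6831 0.0326 0.1273]
knob 1077 [0.6671 0.0237 0.1406] [0.6854 0.0414 0.1446] [0.6771 0.0325 0.1427]
side [0.6782 0.0314 0.1003] [-0.6 -0.2 -3.4]
pan 93 [0.6502 0.0111 0.0795] [0.7001 0.0585 0.0887] [0.672  0.0446 0.0839]
body 44 [0.6597 0.0202 0.1123] [0.6714 0.0571 0.129 ] [0.6658 0.0409 0.1248]
knob 2 [0.6697 0.0305 0.1411] [0.67   0.0327 0.1429] [0.6698 0.0316 0.142 ]
```

Call:
{"fn": "play_rows", "kwargs": {"series": [{"tx":-0.001,"ty":0,"tz":0.003,"turn":0},{"tx":0,"ty":0,"tz":0.002,"turn":0},{"tx":0,"ty":0,"tz":0.001,"turn":0},{"tx":0,"ty":0,"tz":0,"turn":0},{"tx":0,"ty":0,"tz":0,"turn":0}]}}

```text
time: 8.03
ee_pos: [0.6776, 0.0315, 0.0971]
eef_rot: [1.0, -0.0, -0.0, -0.0]
ft_force: [-0.2, 0.1, -3.4]
finger_gap: 0.035
gripper_force: 40.6
```

Call:
{"fn": "play_rows", "kwargs": {"series": [{"tx":0,"ty":0,"tz":0.001,"turn":0},{"tx":0,"ty":0,"tz":0.001,"turn":0},{"tx":0,"ty":0,"tz":0,"turn":0}]}}

```text
time: 8.28
ee_pos: [0.6778, 0.0315, 0.0967]
eef_rot: [1.0, -0.0, 0.0, 0.0]
ft_force: [-0.8, -0.5, -1.9]
finger_gap: 0.0351
gripper_force: 40.9
```

Call:
{"fn": "play_rows", "kwargs": {"series": [{"tx":0,"ty":0,"tz":0.001,"turn":0},{"tx":0,"ty":0,"tz":0,"turn":0},{"tx":0,"ty":0,"tz":0,"turn":0}]}}

```text
time: 8.53
ee_pos: [0.6778, 0.0314, 0.0967]
eef_rot: [1.0, -0.0, 0.0, 0.0]
ft_force: [-2.9, 0.4, 1.8]
finger_gap: 0.0348
gripper_force: 41.0
```

Supported, so I'll open.

Call:
{"fn": "play_rows", "kwargs": {"series": [{"tx":0,"ty":0,"tz":0,"turn":0},{"tx":0,"ty":0,"tz":0,"turn":0},{"tx":0,"ty":0,"tz":0,"turn":0},{"tx":0,"ty":0,"tz":0,"turn":0},{"tx":0,"ty":0,"tz":0,"turn":0},{"tx":0,"ty":0,"tz":0,"turn":0},{"tx":0,"ty":0,"tz":0,"turn":0},{"tx":0,"ty":0,"tz":0,"turn":0}], "fingers": -1}}

```text
time: 9.2
ee_pos: [0.6777, 0.0315, 0.0958]
eef_rot: [1.0, -0.0, 0.0, -0.0]
ft_force: [-0.1, 0.8, -0.7]
finger_gap: 0.0854
gripper_force: 0.0
```

Call:
{"fn": "play_rows", "kwargs": {"series": [{"tx":0,"ty":0,"tz":-0.02,"turn":0},{"tx":0,"ty":0,"tz":-0.05,"turn":0},{"tx":0,"ty":0,"tz":-0.06,"turn":0},{"tx":0,"ty":0,"tz":-0.06,"turn":0},{"tx":0,"ty":0,"tz":-0.06,"turn":0},{"tx":0,"ty":0,"tz":-0.03,"turn":0},{"tx":0,"ty":0,"tz":0,"turn":0}]}}

```text
time: 9.78
ee_pos: [0.679, 0.0315, 0.2431]
eef_rot: [1.0, 0.0, 0.005, 0.0]
ft_force: [-0.3, -0.1, 1.8]
finger_gap: 0.0854
gripper_force: 0.0
```

```bash
python3 - <<'E'
from h import *
for n in("wrist","side","top"):
    s=r.get_state(); C=cam(n,s); p,d=r.capture(n); P=pts(C,d); print(n,s["ee_pos"].round(4),s["time"])
    for nm,lo,hi in(("pan",.080,.088),("body",.117,.127),("knob",.134,.146)):
        m=((d>0)&(np.hypot(P[...,0]-.675,P[...,1]-.033)<.03)&(P[...,2]>lo)&(P[...,2]<hi)).astype(np.uint8)
        q=P[m>0]
        if len(q): print(nm,len(q),q.min(0).round(4),q.max(0).round(4),((q.min(0)+q.max(0))/2).round(4))
    if n=="wrist":
        cv2.imwrite("pics/w3.png",p)
        np.savez("pics/w3.npz",p=p,d=d,P=P)
E
```

```text
wrist [0.679  0.0315 0.2431] 9.7833
pan 554 [0.6597 0.0069 0.0808] [0.7013 0.0577 0.0878] [0.6805 0.0323 0.0843]
body 670 [0.6587 0.0149 0.1171] [0.6941 0.05   0.1269] [0.6764 0.0324 0.122 ]
knob 310 [0.6672 0.0233 0.1345] [0.6855 0.0413 0.141 ] [0.6764 0.0323 0.1377]
side [0.6786 0.0315 0.2398] 9.8333
pan 93 [0.6507 0.0112 0.08  ] [0.7009 0.058  0.0879] [0.6758 0.0346 0.0839]
body 70 [0.6592 0.0212 0.1178] [0.6936 0.0508 0.1262] [0.6764 0.036  0.122 ]
knob 27 [0.6672 0.0273 0.1341] [0.6841 0.0423 0.1401] [0.6756 0.0348 0.1371]
top [0.678  0.0314 0.2369] 9.8833
pan 131 [0.6484 0.007  0.0802] [0.6892 0.058  0.0876] [0.6688 0.0325 0.0839]
body 131 [0.6566 0.0154 0.117 ] [0.6926 0.0482 0.1264] [0.6746 0.0318 0.1217]
knob 53 [0.6656 0.0229 0.1349] [0.683  0.039  0.1409] [0.6743 0.0309 0.1379]
```

View pics/w3.png

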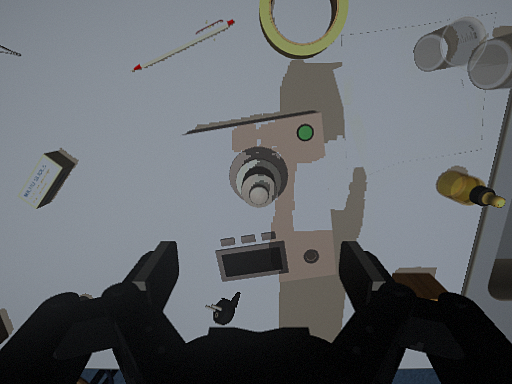

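The large mass stands upright on the pan within about 1 mm (wrist view (258,185)), and the hole is visible at (311,256). Next is the probe stand.

Call:
{"fn": "play_rows", "kwargs": {"series": [{"tx":-0.023,"ty":0.027,"tz":0,"turn":0},{"tx":-0.046,"ty":0.054,"tz":0,"turn":0},{"tx":-0.046,"ty":0.054,"tz":0,"turn":0},{"tx":-0.046,"ty":0.054,"tz":0,"turn":0},{"tx":-0.046,"ty":0.054,"tz":0,"turn":0},{"tx":-0.046,"ty":0.054,"tz":0,"turn":0},{"tx":-0.046,"ty":0.054,"tz":0,"turn":0},{"tx":-0.046,"ty":0.054,"tz":0,"turn":0},{"tx":-0.046,"ty":0.054,"tz":0,"turn":0},{"tx":-0.023,"ty":0.027,"tz":0,"turn":0},{"tx":0,"ty":0,"tz":0,"turn":0},{"tx":0,"ty":0,"tz":0,"turn":0}]}}

```text
time: 10.93
ee_pos: [0.4698, -0.2118, 0.234]
eef_rot: [1.0, -0.001, -0.001, -0.001]
ft_force: [0.6, 0.7, 0.3]
finger_gap: 0.0853
gripper_force: 0.0
```

```bash
python3 - <<'E'
from h import *
for n in("wrist",):
    r.capture("top"); s=r.get_state(); C=cam(n,s); p,d=r.capture(n); P=pts(C,d); print(n,s["ee_pos"].round(4),s["time"],s["eef_rot"].round(4))
    cv2.imwrite("pics/w4.png",p)
    for nm,lo,hi in(("stand",.061,.068),("collar",.066,.075),("grip",.08,.118),("griptop",.118,.125)):
        m=((d>0)&(np.hypot(P[...,0]-.472,P[...,1]+.211)<(.05 if nm=="stand" else .02))&(P[...,2]>lo)&(P[...,2]<hi))
        q=P[m]
        if len(q): print(nm,len(q),q.min(0).round(4),q.max(0).round(4),((q.min(0)+q.max(0))/2).round(4),np.median(q,0).round(4))
E
```

```text
wrist [ 0.4704 -0.2112  0.2343] 10.9833 [ 1.e+00 -3.e-04 -9.e-04 -8.e-04]
stand 2290 [ 0.4429 -0.2422  0.061 ] [ 0.5032 -0.182   0.0679] [ 0.4731 -0.2121  0.0645] [ 0.4784 -0.2118  0.0658]
collar 257 [ 0.4546 -0.2303  0.066 ] [ 0.4913 -0.1911  0.0748] [ 0.473  -0.2107  0.0704] [ 0.4778 -0.2095  0.0665]
grip 117 [ 0.4736 -0.2193  0.08  ] [ 0.4809 -0.2041  0.118 ] [ 0.4772 -0.2117  0.099 ] [ 0.4797 -0.2116  0.1003]
griptop 218 [ 0.4653 -0.2194  0.1183] [ 0.4808 -0.2038  0.1234] [ 0.473  -0.2116  0.1209] [ 0.4734 -0.2116  0.1214]
```

View pics/w4.png

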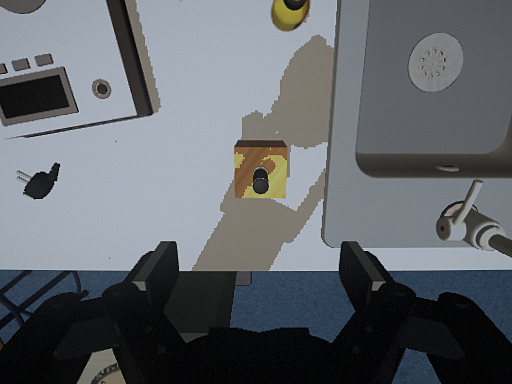

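The wrist view shows the stand at (260,172) with the probe's grip top at (260,183), and the calibration hole at (101,88). The grip measures (0.473, -0.212), so I'll descend onto it.

Call:
{"fn": "play_rows", "kwargs": {"series": [{"tx":0.005,"ty":0.001,"tz":0.04,"turn":0},{"tx":0,"ty":0,"tz":0.06,"turn":0},{"tx":0,"ty":0,"tz":0.06,"turn":0},{"tx":0,"ty":0,"tz":0.06,"turn":0},{"tx":0,"ty":0,"tz":0.05,"turn":0},{"tx":0,"ty":0,"tz":0.03,"turn":0},{"tx":0,"ty":0,"tz":0,"turn":0},{"tx":0,"ty":0,"tz":0,"turn":0},{"tx":0,"ty":0,"tz":0,"turn":0}]}}

```text
time: 11.78
ee_pos: [0.4742, -0.2117, 0.087]
eef_rot: [1.0, 0.001, 0.001, 0.0]
ft_force: [0.2, 1.1, 0.1]
finger_gap: 0.0852
gripper_force: 0.0
```

Call:
{"fn": "play_rows", "kwargs": {"series": [{"tx":0,"ty":0,"tz":0,"turn":0},{"tx":0,"ty":0,"tz":0,"turn":0},{"tx":0,"ty":0,"tz":0,"turn":0},{"tx":0,"ty":0,"tz":0,"turn":0},{"tx":0,"ty":0,"tz":0,"turn":0},{"tx":0,"ty":0,"tz":0,"turn":0},{"tx":0,"ty":0,"tz":0,"turn":0},{"tx":0,"ty":0,"tz":0,"turn":0},{"tx":0,"ty":0,"tz":0,"turn":0},{"tx":0,"ty":0,"tz":0,"turn":0},{"tx":0,"ty":0,"tz":0,"turn":0},{"tx":0,"ty":0,"tz":0,"turn":0}], "fingers": 1, "newtons": 60}}

```text
time: 12.78
ee_pos: [0.4733, -0.2122, 0.0861]
eef_rot: [1.0, -0.0, 0.0, 0.0]
ft_force: [-0.0, -0.7, 3.4]
finger_gap: 0.0145
gripper_force: 58.4
```

Call:
{"fn": "play_rows", "kwargs": {"series": [{"tx":0,"ty":0,"tz":-0.015,"turn":0},{"tx":0,"ty":0,"tz":-0.03,"turn":0},{"tx":0,"ty":0,"tz":-0.04,"turn":0},{"tx":0,"ty":0,"tz":-0.04,"turn":0},{"tx":0,"ty":0,"tz":-0.04,"turn":0},{"tx":0,"ty":0,"tz":-0.025,"turn":0},{"tx":0,"ty":0,"tz":-0.01,"turn":0},{"tx":0,"ty":0,"tz":0,"turn":0}]}}

```text
time: 13.45
ee_pos: [0.4736, -0.2122, 0.187]
eef_rot: [1.0, 0.0, 0.001, 0.0]
ft_force: [-0.1, -0.5, -1.1]
finger_gap: 0.0143
gripper_force: 58.7
```

Call:
{"fn": "play_rows", "kwargs": {"series": [{"tx":0.0115,"ty":-0.0217,"tz":0,"turn":0},{"tx":0.0229,"ty":-0.0434,"tz":0,"turn":0},{"tx":0.0229,"ty":-0.0434,"tz":0,"turn":0},{"tx":0.0229,"ty":-0.0434,"tz":0,"turn":0},{"tx":0.0229,"ty":-0.0434,"tz":0,"turn":0},{"tx":0.0229,"ty":-0.0434,"tz":0,"turn":0},{"tx":0.0229,"ty":-0.0434,"tz":0,"turn":0},{"tx":0.0229,"ty":-0.0434,"tz":0,"turn":0},{"tx":0.0115,"ty":-0.0217,"tz":0,"turn":0},{"tx":0,"ty":0,"tz":0,"turn":0},{"tx":0,"ty":0,"tz":0,"turn":0},{"tx":0,"ty":0,"tz":0,"turn":0}]}}

```text
time: 14.45
ee_pos: [0.5643, -0.039, 0.185]
eef_rot: [1.0, -0.0, -0.001, 0.0]
ft_force: [0.2, -0.4, 0.3]
finger_gap: 0.0144
gripper_force: 58.7
```

```bash
python3 - <<'E'
from h import *
for n in("side","wrist","top"):
    s=r.get_state(); C=cam(n,s); p,d=r.capture(n); P=pts(C,d); print(n,s["ee_pos"].round(4),s["ft_force"].round(1),s["finger_gap"])
    np.savez(f"pics/{n}5.npz",p=p,d=d,P=P,K=C[0],k=C[1],R=C[2],o=C[3])
    m=(d>0)&(np.hypot(P[...,0]-.565,P[...,1]+.0387)<.015)
    for lo in np.arange(.07,.2,.01):
        q=P[m&(P[...,2]>lo)&(P[...,2]<=lo+.01)]
        if len(q): print(lo.round(3),len(q),q.min(0).round(4)[:2],q.max(0).round(4)[:2])
    if n=="wrist": w=p
    if n=="side": sd=cv2.resize(p[130:220,215:295],(341,384),interpolation=cv2.INTER_CUBIC)
cv2.imwrite("pics/w5.png",cv2.resize(np.hstack([w,sd]),None,fx=.93,fy=.93))
E
```

```text
side [ 0.5643 -0.039   0.185 ] [ 0.2 -0.4  0.3] 0.014449798560533326
0.1 1 [ 0.5629 -0.0408] [ 0.5629 -0.0408]
0.11 5 [ 0.5626 -0.0408] [ 0.5658 -0.037 ]
0.12 6 [ 0.5625 -0.0405] [ 0.5658 -0.0357]
0.13 7 [ 0.5626 -0.0395] [ 0.5658 -0.0357]
0.14 6 [ 0.5629 -0.0412] [ 0.5659 -0.038 ]
0.15 7 [ 0.5629 -0.0418] [ 0.5661 -0.0369]
0.16 12 [ 0.5573 -0.0393] [ 0.5715 -0.0301]
0.17 21 [ 0.5573 -0.0403] [ 0.5716 -0.0299]
0.18 14 [ 0.5568 -0.0323] [ 0.5759 -0.0247]
0.19 3 [ 0.5547 -0.0326] [ 0.5646 -0.0239]
wrist [ 0.5644 -0.0393  0.1854] [-0.6  0.2 -0.2] 0.014555161366619423
0.11 22 [ 0.5636 -0.0413] [ 0.5664 -0.0363]
0.12 28 [ 0.5638 -0.0412] [ 0.5663 -0.0364]
0.13 33 [ 0.5643 -0.041 ] [ 0.5663 -0.0365]
0.14 36 [ 0.5645 -0.0409] [ 0.5664 -0.0366]
0.15 1 [ 0.5666 -0.038 ] [ 0.5666 -0.038 ]
0.16 128 [ 0.5635 -0.047 ] [ 0.5729 -0.0304]
0.17 161 [ 0.5647 -0.046 ] [ 0.572  -0.0307]
0.18 191 [ 0.5658 -0.0456] [ 0.5719 -0.031 ]
0.19 356 [ 0.566  -0.0488] [ 0.5767 -0.0288]
top [ 0.5644 -0.0394  0.1856] [ 0.3  0.3 -0. ] 0.014571297958757981
0.11 1 [ 0.5615 -0.0376] [ 0.5615 -0.0376]
0.12 2 [ 0.5604 -0.0393] [ 0.5626 -0.037 ]
0.16 4 [ 0.5544 -0.0413] [ 0.5549 -0.0349]
0.17 5 [ 0.5552 -0.0432] [ 0.5564 -0.0326]
0.18 3 [ 0.5546 -0.0402] [ 0.5565 -0.0338]
0.19 1 [ 0.5535 -0.0301] [ 0.5535 -0.0301]
```

View pics/w5.png

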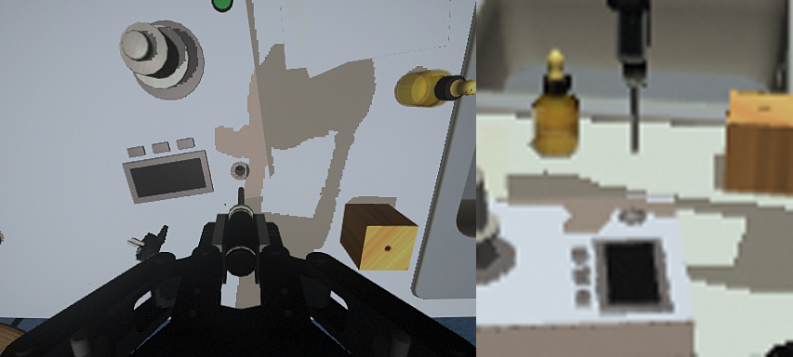

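Probe held upright, tip near (240,192) in the view and the hole ring at (240,170). I'll locate the hole in the wrist and side pictures.

```bash
python3 - <<'E'
from h import *
for n,(a,b,c,e) in (("wrist",(245,170,272,194)),("side",(247,176,265,186)),("top",(284,194,304,213))):
    z=np.load(f"pics/{n}5.npz"); p,d,C=z["p"],z["d"],(z["K"],float(z["k"]),z["R"],z["o"]); P=z["P"]
    g=cv2.cvtColor(p[b:e,a:c],cv2.COLOR_BGR2GRAY); print(n); 
    if n!="top": print(g)
    # bezel mask: grey darker than deck
    t=np.median(g); 
    for f in(.85,.6):
        m=(g<f*np.percentile(g,80)).astype(np.uint8); k,l,s,cc=cv2.connectedComponentsWithStats(m)
        for i in range(1,k):
            if s[i,4]>8: print(f,s[i],onz(C,[a+s[i,0]+(s[i,2]-1)/2,b+s[i,1]+(s[i,3]-1)/2],.056).round(4),onz(C,cc[i]+[a,b],.056).round(4))
E
```

```text
wrist
[[177 177 177 178 180 179 179 179 181 172 176 175 172 177 172 179 182 174
  177 174 177 175 177 138 142 145 143]
 [177 176 178 177 176 177 178 175 179 179 178 180 180 182 179 177 179 179
  179 180 179 183 181 139 142 144 145]
 [179 177 177 177 177 178 177 179 179 178 178 178 182 183 180 179 179 178
  179 178 176 180 181 139 143 142 143]
 [176 177 177 180 178 178 176 177 182 184 186 187 183 141 147 187 186 183
  179 179 178 179 179 136 143 141 142]
 [177 177 177 177 177 179 180 184 189 143 113 110 137 130 123 138 117 175
  188 184 180 181 180 136 145 144 144]
 [175 178 179 178 181 183 184 130  90 125 121 120 125 126 125 125 117 105
  123 147 173 185 185 141 143 144 143]
 [177 179 178 178 180 145 118 122 114 128 127 129 129 144 126 127 141 119
  121  98 106 154 152 143 141 142 142]
 [177 178 177 179 184 128  91 142 124 128 162 119 108 111 115 128 145 126
  125 120  78 104 149 144 142 145 143]
 [178 178 180 183 169 125 125 160 144 155 122  62  58  61  64  90 142 144
  126 127  59  63 155 146 145 142 139]
 [178 178 178 184 118 124 125 136 122  74  49  32  54  55  49  52  72 116
  1
[... 2240 characters left out ...]

 [140 139 140 140 140 140 140 136 140 140 141 140 140 141 140 141 140 140]
 [140 140 141 161 145 133 136 115 130 129 135 140 140 140 140 139 141 141]
 [140 141 163 208 150 106 126 114 100  85 118 161 161 141 141 141 139 141]
 [142 141 213 195 100 107 145 146 127 111 116 213 213 161 160 160 160 160]
 [140 161 213 213 127 124 119 118 116 102 150 214 214 213 213 213 213 213]]
0.85 [  0   1  18   9 115] [[ 0.5628 -0.0597  0.056 ]] [[ 0.5669 -0.0572  0.056 ]]
0.6 [ 4  6  7  4 14] [[ 0.5658 -0.0446  0.056 ]] [[ 0.5644 -0.0431  0.056 ]]
top
0.85 [  1   0  19  19 158] [[ 0.5631 -0.0386  0.056 ]] [[ 0.5701 -0.0385  0.056 ]]
0.6 [ 7  0 13 12 76] [[ 0.5717 -0.0461  0.056 ]] [[ 0.5747 -0.0456  0.056 ]]
```

Call:
{"fn": "play_rows", "kwargs": {"series": [{"tx":0.003,"ty":-0.001,"tz":0.02,"turn":0},{"tx":0,"ty":0,"tz":0.03,"turn":0},{"tx":0,"ty":0,"tz":0.025,"turn":0},{"tx":0,"ty":0,"tz":0.013,"turn":0},{"tx":0,"ty":0,"tz":0,"turn":0},{"tx":0,"ty":0,"tz":0,"turn":0},{"tx":0,"ty":0,"tz":0,"turn":0}]}}

```text
time: 15.18
ee_pos: [0.5666, -0.0381, 0.1424]
eef_rot: [1.0, -0.0, 0.0, 0.0]
ft_force: [0.5, 1.2, -1.3]
finger_gap: 0.0143
gripper_force: 58.7
```

```bash
python3 - <<'E'
from h import *
I=[]
for n in("wrist","side"):
    s=r.get_state(); C=cam(n,s); p,d=r.capture(n); P=pts(C,d); print(n,s["ee_pos"].round(4),s["ft_force"].round(1))
    if n=="wrist":
        print('hole px pred',[onz(C,q,.056).round(4).tolist() for q in([258,183],)])
    m=(d>0)&(np.hypot(P[...,0]-.566,P[...,1]+.0387)<.008)
    for lo in np.arange(.056,.13,.008):
        q=P[m&(P[...,2]>lo)&(P[...,2]<=lo+.008)]
        if len(q): print(lo.round(3),len(q),q.min(0).round(4),q.max(0).round(4))
    np.savez(f"pics/{n}6.npz",p=p,d=d,P=P,K=C[0],k=C[1],R=C[2],o=C[3]); I.append(p)
a=cv2.resize(I[0][120:260,200:340],(390,390),interpolation=cv2.INTER_CUBIC); b=cv2.resize(I[1][140:210,220:290],(390,390),interpolation=cv2.INTER_CUBIC)
cv2.imwrite("pics/w6.png",np.hstack([a,b]))
E
```

```text
wrist [ 0.5666 -0.0381  0.1424] [ 0.5  1.2 -1.3]
hole px pred [[[0.5797, -0.0367, 0.056]]]
0.056 82 [ 0.5587 -0.0463  0.056 ] [ 0.5737 -0.0315  0.0591]
0.064 5 [ 0.5662 -0.0392  0.0694] [ 0.5683 -0.0351  0.0719]
0.072 24 [ 0.5662 -0.04    0.072 ] [ 0.5689 -0.0351  0.08  ]
0.08 24 [ 0.5662 -0.0399  0.0801] [ 0.5687 -0.0352  0.088 ]
0.088 25 [ 0.5666 -0.0398  0.089 ] [ 0.5688 -0.0353  0.0958]
0.096 28 [ 0.5666 -0.0397  0.096 ] [ 0.5688 -0.0353  0.1039]
0.104 13 [ 0.5667 -0.0396  0.1041] [ 0.5687 -0.0354  0.1065]
0.12 55 [ 0.5674 -0.0457  0.123 ] [ 0.5738 -0.0324  0.1278]
0.128 78 [ 0.5683 -0.0448  0.1283] [ 0.5739 -0.035   0.136 ]
side [ 0.5667 -0.038   0.1428] [ 0.3 -0.1  0.2]
0.056 5 [ 0.563  -0.046   0.0564] [ 0.5738 -0.0347  0.0578]
0.064 3 [ 0.5653 -0.0406  0.0678] [ 0.5684 -0.0373  0.0698]
0.072 5 [ 0.565  -0.0403  0.073 ] [ 0.5682 -0.0354  0.0778]
0.08 4 [ 0.5652 -0.0389  0.0808] [ 0.5682 -0.0365  0.0852]
0.088 6 [ 0.5651 -0.0396  0.0881] [ 0.5684 -0.0358  0.0936]
0.096 5 [ 0.5652 -0.0405  0.096 ] [ 0.5685 -0.0364  0.1039]
0.104 5 [ 0.5651 -0.038   0.1057] [ 0.5683 -0.0343  0.1108]
0.112 4 [ 0.5651 -0.041   0.1127] [ 0.5686 -0.0334  0.119 ]
0.12 6 [ 0.5597 -0.0367  0.1243] [ 0.571  -0.0316  0.1264]
0.128 10 [ 0.5599 -0.0367  0.1289] [ 0.5709 -0.0315  0.1349]
```

View pics/w6.png

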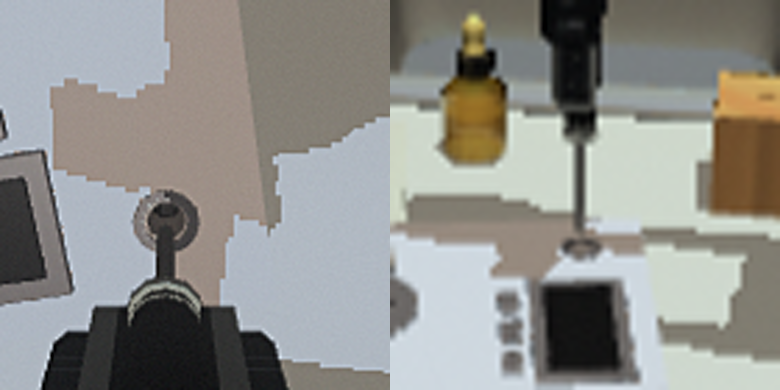

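The wrist crop shows the tip over the hole, with the bezel centred at crop (166,220). In the side view the tip is above the hole at crop (580,243).

```bash
python3 - <<'E'
from h import *
for n,px in(("wrist",(200+166/2.786-.5,120+220/2.786-.5)),("side",(220+(580-390)/5.571-.5,140+246/5.571-.5))):
    z=np.load(f"pics/{n}6.npz"); C=(z["K"],float(z["k"]),z["R"],z["o"]); print(n,px,onz(C,px,.056).round(4),onz(C,px,.058).round(4))
    if n=="wrist":
        g=cv2.cvtColor(z["p"],cv2.COLOR_BGR2GRAY)[184:214,243:277]; print(g)
    P=z["P"];d=z["d"]; q=P[(d>0)&(np.hypot(P[...,0]-.5655,P[...,1]+.0385)<.013)&(P[...,2]>.0566)&(P[...,2]<.062)]; print(len(q),q.min(0).round(4),q.max(0).round(4))
E
```

```text
wrist (259.0836324479541, 198.4662598707825) [[ 0.5657 -0.0377  0.056 ]] [[ 0.5664 -0.0377  0.058 ]]
[[147 144 148 ... 146 147 147]
 [147 146 146 ... 148 145 147]
 [140 143 146 ... 147 148 147]
 ...
 [181 182 183 ... 144 145 143]
 [180 180 181 ... 146 144 144]
 [183 183 180 ... 143 147 142]]
343 [ 0.5533 -0.0507  0.0566] [ 0.5784 -0.0263  0.0594]
side (253.60518757853168, 183.65724286483575) [[ 0.5668 -0.0436  0.056 ]] [[ 0.5665 -0.0402  0.058 ]]
7 [ 0.5538 -0.046   0.0568] [ 0.5738 -0.0353  0.0578]
```

Aligned within about 1 mm, so I'll insert.

Call:
{"fn": "play_rows", "kwargs": {"series": [{"tx":0,"ty":0,"tz":0.008,"turn":0},{"tx":0,"ty":0,"tz":0.012,"turn":0},{"tx":0,"ty":0,"tz":0.012,"turn":0},{"tx":0,"ty":0,"tz":0.012,"turn":0},{"tx":0,"ty":0,"tz":0.004,"turn":0},{"tx":0,"ty":0,"tz":0,"turn":0},{"tx":0,"ty":0,"tz":0,"turn":0},{"tx":0,"ty":0,"tz":0,"turn":0}]}}

```text
time: 15.95
ee_pos: [0.5665, -0.038, 0.118]
eef_rot: [1.0, -0.0, 0.0, 0.0]
ft_force: [0.2, 0.1, -0.0]
finger_gap: 0.0142
gripper_force: 58.7
```

Call:
{"fn": "play_rows", "kwargs": {"series": [{"tx":0,"ty":0,"tz":0.004,"turn":0},{"tx":0,"ty":0,"tz":0.004,"turn":0},{"tx":0,"ty":0,"tz":0,"turn":0},{"tx":0,"ty":0,"tz":0,"turn":0},{"tx":0,"ty":0,"tz":0,"turn":0}]}}

```text
time: 16.37
ee_pos: [0.5664, -0.038, 0.1139]
eef_rot: [1.0, -0.0, 0.0, 0.0]
ft_force: [0.2, 0.2, -0.2]
finger_gap: 0.0147
gripper_force: 58.7
```

Call:
{"fn": "play_rows", "kwargs": {"series": [{"tx":0,"ty":0,"tz":0.002,"turn":0},{"tx":0,"ty":0,"tz":0.002,"turn":0},{"tx":0,"ty":0,"tz":0,"turn":0},{"tx":0,"ty":0,"tz":0,"turn":0},{"tx":0,"ty":0,"tz":0,"turn":0}]}}

```text
time: 16.78
ee_pos: [0.5664, -0.038, 0.112]
eef_rot: [1.0, -0.0, 0.0, 0.0]
ft_force: [-0.6, 0.0, 1.5]
finger_gap: 0.0146
gripper_force: 58.8
```

Call:
{"fn": "play_rows", "kwargs": {"series": [{"tx":0,"ty":0,"tz":0.002,"turn":0},{"tx":0,"ty":0,"tz":0.002,"turn":0},{"tx":0,"ty":0,"tz":0,"turn":0},{"tx":0,"ty":0,"tz":0,"turn":0},{"tx":0,"ty":0,"tz":0,"turn":0}]}}

```text
time: 17.2
ee_pos: [0.5664, -0.038, 0.11]
eef_rot: [1.0, -0.0, 0.0, 0.0]
ft_force: [0.3, -0.9, 2.1]
finger_gap: 0.0145
gripper_force: 58.9
```

Call:
{"fn": "play_rows", "kwargs": {"series": [{"tx":0,"ty":0,"tz":0.002,"turn":0},{"tx":0,"ty":0,"tz":0.002,"turn":0},{"tx":0,"ty":0,"tz":0,"turn":0},{"tx":0,"ty":0,"tz":0,"turn":0},{"tx":0,"ty":0,"tz":0,"turn":0}]}}

```text
time: 17.62
ee_pos: [0.5666, -0.038, 0.1084]
eef_rot: [1.0, -0.0, 0.0, 0.0]
ft_force: [-0.6, 0.1, 4.3]
finger_gap: 0.0146
gripper_force: 59.4
```

Call:
{"fn": "play_rows", "kwargs": {"series": [{"tx":0,"ty":0,"tz":0.001,"turn":0},{"tx":0,"ty":0,"tz":0.001,"turn":0},{"tx":0,"ty":0,"tz":0,"turn":0},{"tx":0,"ty":0,"tz":0,"turn":0},{"tx":0,"ty":0,"tz":0,"turn":0}]}}

```text
time: 18.03
ee_pos: [0.5668, -0.038, 0.1082]
eef_rot: [1.0, 0.0, 0.001, 0.0]
ft_force: [-0.9, 1.2, 7.4]
finger_gap: 0.0145
gripper_force: 59.6
```

The hard stop is reached: force rose to 7.4 N with no further travel. I'll hold, check, and hand in.

Call:
{"fn": "play_rows", "kwargs": {"series": [{"tx":0,"ty":0,"tz":0,"turn":0},{"tx":0,"ty":0,"tz":0,"turn":0},{"tx":0,"ty":0,"tz":0,"turn":0},{"tx":0,"ty":0,"tz":0,"turn":0},{"tx":0,"ty":0,"tz":0,"turn":0},{"tx":0,"ty":0,"tz":0,"turn":0},{"tx":0,"ty":0,"tz":0,"turn":0},{"tx":0,"ty":0,"tz":0,"turn":0}]}}

```text
time: 18.7
ee_pos: [0.5667, -0.038, 0.1081]
eef_rot: [1.0, -0.0, 0.001, 0.0]
ft_force: [-1.4, 0.7, 7.5]
finger_gap: 0.0147
gripper_force: 59.6
```

```bash
python3 - <<'E'
from h import *
C=cam("side"); p,d=r.capture("side"); P=pts(C,d)
q=P[(d>0)&(np.hypot(P[...,0]-.675,P[...,1]-.033)<.03)&(P[...,2]>.134)&(P[...,2]<.146)]; print(len(q),((q.min(0)+q.max(0))/2).round(4))
s=r.get_state(); print(s["ft_force"].round(1),s["gripper_force"],s["ee_pos"].round(4))
if len(q)>10 and 3.5<s["ft_force"][2]<15: print(r.sign_off())
E
```

```text
26 [0.675  0.0342 0.137 ]
[-0.4  0.3  8. ] 59.60857808589935 [ 0.5668 -0.038   0.1082]
the job is handed in; nothing more can be done
None
```

I handed the job in at about 19 s: the large mass stands released on the pan within about 1 mm of centre, and the gripped probe holds the button against its stop at about 8 N; no verdict was shown.

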